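Pack a card pack into a gift box with a cantilever tray

ROBOT

A 6-joint arm with a two-finger parallel gripper is mounted at the origin on the work surface; the furniture and walls round the work are solid. World frame = base frame: x ahead of the robot, y to its left, z up, the work surface at z = 0. Lengths are in m, angles in rad, forces in N, time in s.
With the tool pointing down it reaches from about 0.35 to 0.85 m from the base axis. Payload 8.1 kg.
Tool frame: the origin (TCP) lies midway between the tips of the shut fingers; the grasp point (between the pads) lies 19 mm behind it; z points along the fingers, y is the direction in which the jaws open and shut (so a half turn about z gives the same grasp; the last joint's range is limited). The gripper opens to 93 mm and grips with 3 to 60 N. Pads are 15 mm wide; open, the fingers measure 128 mm over their backs; the gripper's body (75 mm by 188 mm) begins 65 mm behind the grasp point.
Start: joints at [-1.432, 0.13, 1.488, -0, 1.523, -0.085], TCP at [0.133, -0.585, 0.219] pointing down, gripper open.
Joint ranges: [-2.96, 2.96], [-0.89, 2.26], [0.02, 2.5], [-1.34, 4.48], [0, 2.73], [-2.66, 2.66]. Speed limits (rad/s): [2.39, 2.39, 2.79, 3.14, 3.14, 3.14].

INTERFACE

Orientations are given as a rotation vector (axis times angle).
In Python, from plant import robot, optics, ticket gives the robot as it stands.
- The arm moves only by the tool send_rows, never from a script. Its argument "targets" is a list of rows, each a list of 3 entries, a list of its own where there are three numbers: the opening, from -1 (shut) to 1 (fully open), then the shift along the tool's x, y, z in mm, then the turn about the tool's z in rad. A call has 1 to 12 rows; each row shifts and turns the commanded pose from where the row before left it, along the tool's axes as they then stand; what a row does not reach is not made up. A row lasts 1/10 s, in which the tool goes at most 50 mm and 8.59 degrees, less where a joint would pass 70% of its speed; a pose out of reach is approached as far as the arm can. A call with a gripper value outside its range is refused whole. The fingers move at their own pace and stop on an object; "newtons" is the grip in N (left out, the last holds). Time passes only in rows, so rows that do not move let the fingers close. It gives the time, the measured TCP pose, the force and the opening at its end, in the units of the state.
- robot.read_state(): the state, without advancing time (a new reading comes with each control period).
- optics.read_camera(name): name is "side" or "top"; returns a dict with "color" (480x640x3 uint8, red, green, blue), "K" (3x3 intrinsics, pixels), "k1" (the pictures are not rectified: a ray, as slopes to the right and down, at radius r is drawn at 1 + k1 r^2 times it, then the intrinsics apply), "position" and "orientation" of the camera in the world. Camera axes: x right, y up, looking along -z (the intrinsics and any distortion apply to the point x, -y, -z); pixel columns grow to the right and rows downward; lengths in m; the calibration is good to about 2 mm. A picture is of the moment at which its call begins. There is no depth.
- ticket.close_job(): hands the job in, once; it reports no verdict.
Trained networks look in the newest picture that a camera, given by its name, has taken for a name from the list of things; names that differ only in an ending like _2 or _b are one class to them, and where a whole thing is asked for, a point or a joint stands for the part that bears it (a point fixed in the world has none). Each returns a list of dicts, best first, with "confidence" (0 to 1); they miss things now and then, are a little off and sometimes report something else, mostly with a low value. They report only what shows in the picture. A call takes as long as a camera call. They do not tell look-alikes from the thing itself.
- optics.cut_out(camera, name): "region" (480x640 bool, what is visible of it) and "point" ([column, row] in pixels, amid what is visible of it).
The state is a dict: "t": time; "q": joint angles; "dq": joint speeds; "joint_torque": joint torques, N m; "tool_pos": TCP position; "orientation": TCP orientation; "force": force on the tool from outside, world axes, zero at the start; "wrist_torque": the same for the moment, N m; "opening": finger opening in m.
Only numpy, scipy, OpenCV 4.12 (cv2) and the standard library are available. Lean on these libraries where they do the work, as an engineer would, in place of code of your own. Each camera call takes 0.05 s, during which the arm holds its last target.

TASK

Pack the gift box: take its top tray by the wooden handle and swing it up and over to the side until it hangs open, keeping the two cups in it standing, then slide the striped card pack along the lower shelf and off the shelf's open right end so that it drops into the box and lies flat in the compartment. Swing the tray back down until it is fully home on the box, cups still in it. Do not lift the pack off the shelf, do not let the tray fall either way, and leave the other goods where they stand.

Things in the scene. Friction and masses are not known exactly. Their poses are not given: they have to be found in the camera images.
- shelf_end (a point): Middle of the open right-hand end of the lower board of a fixed two-tier wooden display, on the board's top, 44 mm above the table. Its +y runs along the board away from the gift box (robot's left), +x across it away from the robot, z up. Board 330 mm long; a front lip 12 mm high has its inner face at x = -65 mm, the back panel its face at x = +64 mm.
- card_pack_mid (a point): Centre of the card pack with the wavy striped top, 140 x 106 x 50 mm, 0.2 to 0.45 kg, lying loose on the lower board, between lip and back panel. Own x along its 140 mm length, which starts along the board; own z up. Too wide to grasp from above.
- box_in (a point): Centre of the inner floor of the fixed wooden gift box at the right-hand end of the display; axes like shelf_end's. Outside 180 mm along x, 190 mm along y, walls 8 mm; the compartment is 164 x 174 mm and 62 mm deep. The wall next to the display is cut down to 30 mm above this point, 6 mm lower than the lower board's top, and stands 5 to 11 mm beyond the board's end.
- tray_arms (a joint): Angle q of the brass arms that carry the tray, rad: 0 = home on the box, 2.17 = open (stop). The tray stays level and is shifted from home, along y and z of the box, by 0.130 (cos(q+0.4115) - cos 0.4115) and 0.130 (sin(q+0.4115) - sin 0.4115) m: over the top towards -y, 229 mm to the side when open. Let go, it falls to the nearer end of its swing; it rests by its weight at either.
- tray_grip (a point): Grip point on the tray's handle, a round wooden bar 16 mm thick along x of the box, 104 mm above the tray's underside. The point lies 45 mm to the robot's side of the bar's middle, clear of the cups; the bar is free for 33 mm more on that side. Axes like the box's. Tray and cups weigh about 0.7 kg.
- tray_floor (a point): Middle of the tray's floor (top side). Tray 180 x 190 mm outside, 35 mm high, divider under the handle bar.
- cup_left_mid (a point): Centre of a small terracotta cup, 81 mm wide, 78 mm high, standing loose in the tray's left half, beyond the grip point.
- cup_right_mid (a point): Centre of a small terracotta cup, 77 mm wide, 74 mm high, standing loose in the tray's right half.
- tile_frame: Red picture tile on an easel foot, 160 mm wide, 157 mm high, standing loose on the display's upper board; origin under its centre. Bystander.
- upper_edge (a point): Middle of the lower front edge of the display's upper board, 186 mm above the lower board's top and 32 mm nearer the robot than the lower board's centre line. It overhangs the card pack, so an upright tool cannot get down beside the pack's end; a tool leaning back towards the robot by about 30 degrees reaches in under it. Axes like shelf_end's.
- shelf_cup: Small terracotta cup, 76 mm wide, 73 mm high, standing loose on the display's upper board to the right of the tile; origin under its centre. Bystander.
Mind the look-alikes: they are no part of the job. What is shaped like the part that bears cup_left_mid but black or yellow is not meant.

How it is judged:
By the outcome, as a careful person would: the job done as asked, in the order asked, and still so for the second after the job is handed in, with the robot touching nothing.
It also fails if it takes over 72 s, if anything falls off the work surface, if the arm or the gripper's body presses on something with over 40 N, if the wrist force passes 120 N, or if a joint passes its speed limit or range.

## Working session

There is one attempt and no reset: what is moved stays moved. The work goes in short steps, Python scripts to look and compute and a tool call to move; the robot and the scene stay as the last step left them, time stands still between calls to the robot, and variables do not carry over. Pictures are saved under pics/ and viewed, and the job is handed in when it is done.

Besides the shell and the picture viewer there is one more tool, called after "Emit:" by a JSON object that holds its "fn" and its "kwargs". send_rows: Moves the arm, as the interface text tells. Its arguments: {"type":"object","properties":{"targets":{"type":"array","items":{"type":"array"}},"newtons":{"type":"number"}},"required":["targets"]}

```bash
ls; mkdir -p pics; cat > h.py <<'E'
import numpy as np, cv2
from scipy.spatial.transform import Rotation as R
from plant import robot, optics, ticket
def Rm(o):
    o=np.array(o,float)
    if o.shape==(3,3): return o
    return R.from_rotvec(o).as_matrix() if o.size==3 else R.from_quat(o).as_matrix()
def ray(c,px):
    K=np.array(c['K']);k1=c['k1']
    u=np.array([(px[0]-K[0,2])/K[0,0],(px[1]-K[1,2])/K[1,1]]);s=u.copy()
    for _ in range(30): s=u/(1+k1*(s@s))
    d=Rm(c['orientation'])@np.array([s[0],-s[1],-1.]);return np.array(c['position']),d/np.linalg.norm(d)
def proj(c,P):
    K=np.array(c['K']);p=Rm(c['orientation']).T@(np.array(P)-np.array(c['position']))
    s=np.array([p[0],-p[1]])/-p[2];s=s*(1+c['k1']*(s@s));return [K[0,0]*s[0]+K[0,2],K[1,1]*s[1]+K[1,2]]
def atz(c,px,z):
    o,d=ray(c,px);return o+d*(z-o[2])/d[2]
def tri(c1,p1,c2,p2):
    o1,d1=ray(c1,p1);o2,d2=ray(c2,p2)
    A=np.stack([d1,-d2],1);t=np.linalg.lstsq(A,o2-o1,rcond=None)[0]
    a=o1+d1*t[0];b=o2+d2*t[1];return (a+b)/2,np.linalg.norm(a-b)
def save(c,n): cv2.imwrite('pics/'+n+'.png',cv2.cvtColor(c['color'],cv2.COLOR_RGB2BGR))
E
python3 - <<'E'
from h import *
for n in('side','top'):
    c=optics.read_camera(n);save(c,n+'0');print(n,c['K'],c['k1'],c['position'],c['orientation'])
    for nm in ['card_pack_mid','tray_grip','tray_floor','cup_left_mid','cup_right_mid','tile_frame','shelf_cup','tray_arms']:
        for r in optics.cut_out(n,nm):
            g=r['region'];ys,xs=np.where(g);print(nm,round(r['confidence'],2),r['point'],g.sum(),xs.min(),xs.max(),ys.min(),ys.max())
print(robot.read_state())
E
```

```text
pics
side [[479.55426097   0.         319.92936522]
 [  0.         479.55426097 241.65470061]
 [  0.           0.           1.        ]] -0.022944728212207926 [ 0.4711389  -0.7312416   0.45875064] [ 1.22412455 -0.05119714 -0.04571927]
card_pack_mid 0.89 [343.7, 266.5] 1322 321 376 253 294
card_pack_mid 0.27 [362.7, 153.2] 182 347 387 151 157
tray_grip 0.69 [337.9, 342.9] 9487 285 422 269 384
tray_grip 0.25 [337.7, 367.3] 15812 278 426 268 426
tray_floor 0.66 [338.6, 339.3] 9765 284 423 269 384
tray_floor 0.58 [334.9, 339.1] 9586 285 422 269 384
cup_left_mid 0.85 [369.4, 292.1] 879 348 400 271 309
cup_left_mid 0.68 [266.2, 294.9] 1942 247 290 270 322
cup_left_mid 0.6 [232.7, 356.1] 3139 207 260 323 390
cup_right_mid 0.56 [380.5, 329.1] 3068 350 407 299 358
tile_frame 0.93 [365.1, 126.3] 808 353 381 99 150
shelf_cup 0.68 [364.5, 155.1] 207 347 387 150 157
top [[570.04537031   0.         309.69155576]
 [  0.         570.04537031 233.76533371]
 [  0.           0.           1.        ]] -0.13846742413561783 [0.31182164 0.08362579 1.33138797] [ 0.1425202  -0.1438933  -1.54779997]
card_pack
[... 576 characters left out ...]
tray_arms 0.73 [400.2, 239.3] 4656 350 439 175 271
{'t': 0.9, 'q': array([-1.43238171e+00,  1.30397666e-01,  1.48820303e+00,  3.32690527e-05,
        1.52298810e+00, -8.53903096e-02]), 'dq': array([ 0.00041422,  0.00046313, -0.00206739,  0.00057525,  0.00096086,
       -0.00110067]), 'joint_torque': array([-4.66453785e-04, -5.59755456e+01, -4.92067480e+01,  7.70721654e-02,
        2.25283171e-02,  2.02073473e-06]), 'tool_pos': array([ 0.13320568, -0.58503561,  0.21863495]), 'orientation': array([3.12194073e+00, 3.50815898e-01, 5.23414037e-05]), 'force': array([-0.0933323 ,  0.41597768, -0.15003148]), 'wrist_torque': array([0.03269541, 0.02692331, 0.00397649]), 'opening': 0.09292330719016571}
```

View pics/side0.png

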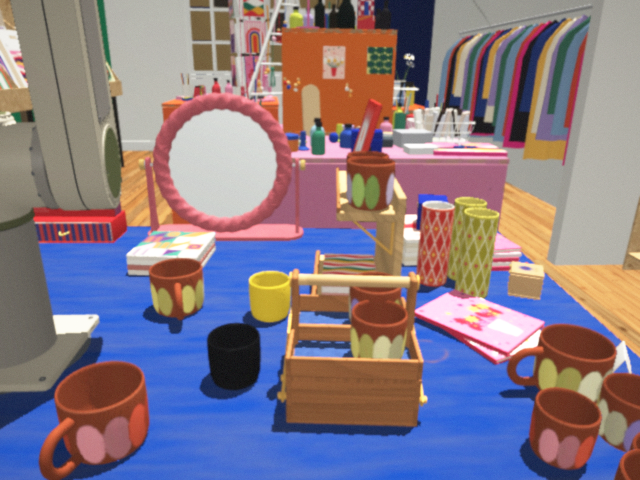

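View pics/top0.png

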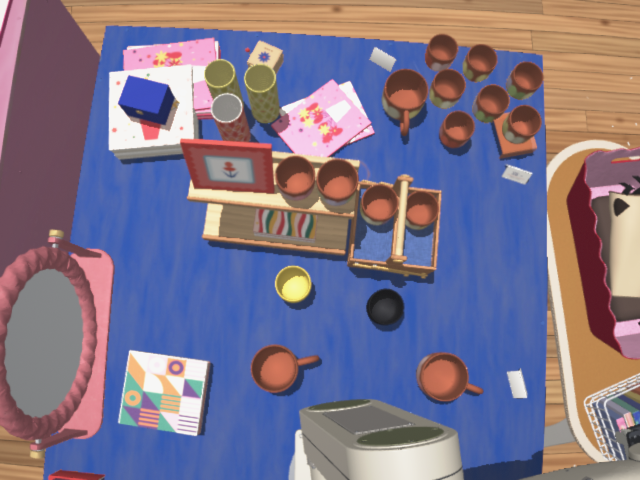

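```bash
python3 - <<'E'
import cv2
a=cv2.imread('pics/top0.png')[140:290,170:450];cv2.imwrite('pics/top0z.png',cv2.resize(a,None,fx=2.85,fy=2.85,interpolation=cv2.INTER_CUBIC))
a=cv2.imread('pics/side0.png')[240:440,265:445];cv2.imwrite('pics/side0z.png',cv2.resize(a,None,fx=3,fy=3,interpolation=cv2.INTER_CUBIC))
E
```

```text
(no output)
```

View pics/top0z.png

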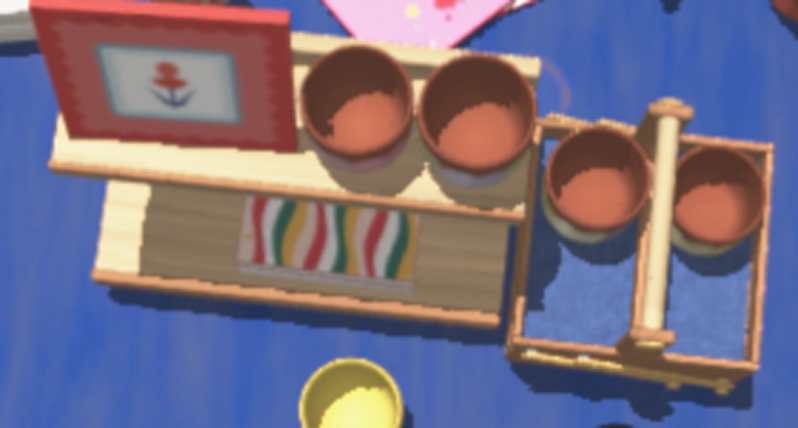

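View pics/side0z.png

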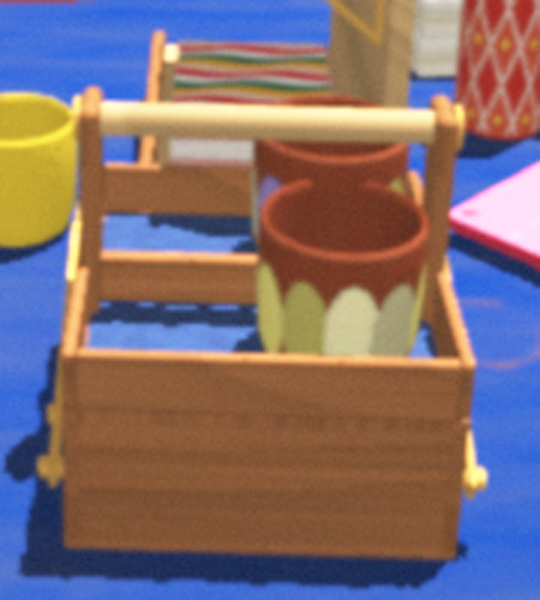

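```bash
cat >> h.py <<'E'
import pickle,os
def cams():
    if not os.path.exists('cams.pkl'):
        pickle.dump({n:{k:v for k,v in optics.read_camera(n).items() if k!='color'} for n in('side','top')},open('cams.pkl','wb'))
    return pickle.load(open('cams.pkl','rb'))
E
python3 - <<'E'
from h import *
from scipy.optimize import least_squares
C=cams()
t=lambda x,y:(x/2.85+170,y/2.85+140); s=lambda x,y:(x/3+265,y/3+240)
# box local coords
obs=[('top',t(513,352),(-.09,.095,.105)),('top',t(752,367),(-.09,-.095,.105)),('top',t(771,147),(.09,-.095,.105)),('top',t(545,120),(.09,.095,.105)),
('side',s(75,355),(-.09,-.095,.105)),('side',s(470,362),(.09,-.095,.105)),('side',s(68,547),(-.09,-.095,0)),('side',s(458,555),(.09,-.095,0))]
def W(p,v):
    c,si=np.cos(p[2]),np.sin(p[2]);return np.array([p[0]+c*v[0]-si*v[1],p[1]+si*v[0]+c*v[1],v[2]])
f=lambda p:np.concatenate([np.array(proj(C[n],W(p,v)))-px for n,px,v in obs])
r=least_squares(f,[.5,-.1,0],loss='soft_l1');print(r.x,np.round(f(r.x).reshape(-1,2),1))
p=r.x
print('yaw deg',np.degrees(p[2]))
for n,px in [('lipR',t(498,318)),('lipL',t(95,272))]:
    q=atz(C['top'],px,.056);print(n,q)
inv=lambda q:(np.array([[np.cos(p[2]),np.sin(p[2])],[-np.sin(p[2]),np.cos(p[2])]])@(q[:2]-p[:2])).round(4)
for n,px,z in [('lipR',t(498,316),.056),('lipL',t(95,270),.056),('packFL',t(238,262),.094),('packFR',t(412,278),.094),('packFRbot',t(412,288),.044),('boardRinner',t(500,310),.044),('upR',t(523,217),.23),('upL',t(52,170),.23),('upRtop',t(523,208),.24)]:
    print(n,inv(atz(C['top'],px,z)))
for v in [(-.045,0,.174),(-.078,0,.174),(.09,0,.174)]:
    for n in C: print(v,n,np.round(proj(C[n],W(p,v)),1))
print('bar top obs',t(668,115),t(651,330),'side',s(95,118),s(440,125))
m,e=tri(C['top'],t(651,330),C['side'],s(95,118));print(m,e,inv(m))
m,e=tri(C['top'],t(668,115),C['side'],s(440,125));print(m,e,inv(m))
print('grip',W(p,(-.045,0,.174)))
E
```

```text
[ 0.56214968 -0.10622245 -0.07142945] [[ 0.5 -2.1]
 [ 3.2  0.2]
 [ 0.4 -2.2]
 [-4.6 -0.4]
 [-4.2 -0.8]
 [ 2.4 -0.8]
 [-1.   0.4]
 [-0.5 -0.1]]
yaw deg -4.092606208698284
lipR [0.50810306 0.00458064 0.056     ]
lipL [0.53925458 0.32746843 0.056     ]
lipR [-0.0602  0.1068]
lipL [-0.0522  0.4312]
packFL [-0.0421  0.3129]
packFR [-0.0426  0.1774]
packFRbot [-0.0418  0.1769]
boardRinner [-0.0533  0.105 ]
upR [-0.0171  0.1037]
upL [-0.0129  0.435 ]
upRtop [-0.013   0.1048]
(-0.045, 0, 0.174) side [321.6 279.6]
(-0.045, 0, 0.174) top [400.3 239.5]
(-0.078, 0, 0.174) side [298.7 279.2]
(-0.078, 0, 0.174) top [399.3 255.2]
(0.09, 0, 0.174) side [415.5 281.1]
(0.09, 0, 0.174) top [404.  176.9]
bar top obs (404.38596491228066, 180.35087719298247) (398.42105263157896, 255.78947368421052) side (296.6666666666667, 279.3333333333333) (411.66666666666663, 281.6666666666667)
[ 0.48233902 -0.09902382  0.17318698] 0.0017723104254326598 [-0.0801  0.0015]
[ 0.64525723 -0.11365874  0.17350374] 0.0016011319735597513 [ 0.0834 -0.0015]
grip [ 0.51726443 -0.10301086  0.174     ]
```

```bash
cat > fit.py <<'E'
from h import *
from scipy.optimize import least_squares
C=cams()
t=lambda x,y:(x/2.85+170,y/2.85+140); s=lambda x,y:(x/3+265,y/3+240)
obs=[('top',t(511,355),(-.09,.095,.105)),('top',t(755,369),(-.09,-.095,.105)),('top',t(772,145),(.09,-.095,.105)),('top',t(538,117),(.09,.095,.105)),
('side',s(68,352),(-.09,-.095,.105)),('side',s(473,362),(.09,-.095,.105)),('side',s(68,547),(-.09,-.095,0)),('side',s(458,555),(.09,-.095,0)),
('top',t(651,330),(-.08,0,.174)),('side',s(95,118),(-.08,0,.174)),('top',t(668,115),(.08,0,.174)),('side',s(440,125),(.08,0,.174))]
def W(p,v):
    c,si=np.cos(p[2]),np.sin(p[2]);return np.array([p[0]+c*v[0]-si*v[1],p[1]+si*v[0]+c*v[1],v[2]])
lip=[t(498,318),t(95,272)]
def f(p):
    a=np.concatenate([np.array(proj(C[n],W(p,v)))-px for n,px,v in obs])
    d=atz(C['top'],lip[1],.056)-atz(C['top'],lip[0],.056)
    return np.r_[a,(np.arctan2(-d[0],d[1])-p[2])*.33*500*1.5]
r=least_squares(f,[.5,-.1,0],loss='soft_l1');p=r.x
if __name__=='__main__':
    print(p,np.degrees(p[2]),np.round(f(p)[:-1].reshape(-1,2),1))
    inv=lambda q:(np.array([[np.cos(p[2]),np.sin(p[2])],[-np.sin(p[2]),np.cos(p[2])]])@(q[:2]-p[:2])).round(4)
    for n,px,z in [('lipR',t(498,316),.056),('lipL',t(95,270),.056),('packFL',t(238,262),.094),('packFR',t(412,278),.094),('packFRbot',t(412,288),.044),('upR',t(523,217),.23),('upL',t(52,170),.23)]:
        print(n,inv(atz(C['top'],px,z)))
    np.save('p.npy',p)
    D=[(( -.09,.095,.105),(-.09,-.095,.105)),((-.09,-.095,.105),(.09,-.095,.105)),((.09,-.095,.105),(.09,.095,.105)),((.09,.095,.105),(-.09,.095,.105)),((-.09,-.095,0),(.09,-.095,0)),((-.09,-.095,0),(-.09,-.095,.105)),((-.085,0,.174),(.085,0,.174))]
    # shelf: board y .104...
    y0=.1035
    D+=[((-.065,y0,.056),(-.065,y0+.33,.056)),((-.065,y0,.044),(.0,y0,.044)),((-.032,y0,.23),(-.032,y0+.33,.23))]
    for n,x0,yy,w,h,k in[('top',170,140,280,150,2.85),('side',265,240,180,200,3)]:
        a=cv2.resize(cv2.imread(f'pics/{n}0.png')[yy:yy+h,x0:x0+w],None,fx=k,fy=k,interpolation=cv2.INTER_CUBIC)
        for u,v in D:
            q=[tuple(int(round((z-o)*k)) for z,o in zip(proj(C[n],W(p,e)),(x0,yy))) for e in(u,v)];cv2.line(a,q[0],q[1],(255,0,255),1)
        cv2.imwrite(f'pics/{n}0f.png',a)
E
python3 fit.py
```

```text
[ 0.56356225 -0.10626867 -0.09299244] -5.328074164558771 [[ 0.4 -4.8]
 [ 1.2 -0.3]
 [ 0.8 -1.1]
 [-1.2 -0.8]
 [-2.2 -0.7]
 [ 1.2 -0. ]
 [-1.4 -0.6]
 [-0.7  0.8]
 [-0.  -0.4]
 [ 1.7 -0.7]
 [ 0.1  0.5]
 [-1.9 -0.2]]
lipR [-0.0639  0.1054]
lipL [-0.0629  0.4298]
packFL [-0.0503  0.3119]
packFR [-0.0478  0.1763]
packFRbot [-0.047   0.1759]
upR [-0.0207  0.1033]
upL [-0.0237  0.4345]
```

View pics/top0f.png

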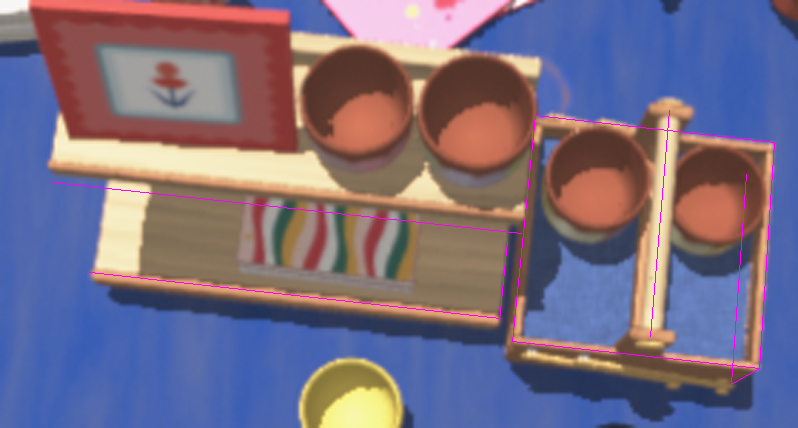

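View pics/side0f.png

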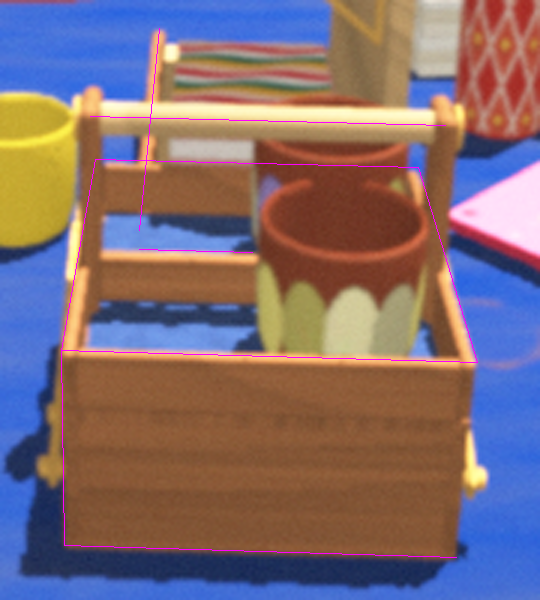

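Emit:
{"fn": "send_rows", "kwargs": {"targets": [[1, [0, 0, -46], 0.0634], [1, [0, 0, -46], 0.0634], [1, [0, 0, -46], 0.0634], [1, [0, 0, -46], 0.0634], [1, [0, 0, -46], 0.0634], [1, [30, -33, 0], 0], [1, [30, -33, 0], 0], [1, [30, -33, 0], 0], [1, [30, -33, 0], 0], [1, [30, -33, 0], 0], [1, [30, -33, 0], 0], [1, [30, -33, 0], 0]]}}

```text
t: 2.2
tool_pos: [0.3648, -0.3731, 0.4488]
orientation: [3.138, -0.147, 0.001]
force: [-0.6, -1.1, -0.6]
opening: 0.0927
```

Emit:
{"fn": "send_rows", "kwargs": {"targets": [[1, [30, -33, 0], 0], [1, [30, -33, 0], 0], [1, [30, -33, 0], 0], [1, [30, -33, 0], 0], [1, [30, -33, 0], 0], [1, [30, -33, 0], 0], [1, [30, -33, 0], 0], [1, [30, -33, 0], 0], [1, [30, -33, 0], 0], [1, [30, -33, 0], 0]]}}

```text
t: 3.2
tool_pos: [0.6942, -0.0724, 0.4487]
orientation: [3.138, -0.146, 0.001]
force: [0.2, -0.3, 0.7]
opening: 0.0932
```

Emit:
{"fn": "send_rows", "kwargs": {"targets": [[1, [40, 0, 0], 0], [1, [40, 0, 0], 0], [1, [40, 0, 0], 0], [1, [40, 0, 0], 0]]}}

```text
t: 3.6
tool_pos: [0.7916, -0.083, 0.4285]
orientation: [3.137, -0.146, 0.04]
force: [-0.8, -1.3, 3.7]
opening: 0.0929
```

```bash
python3 -c "
from h import *
s=robot.read_state();print(s['q'].round(3),Rm(s['orientation'])[:,2].round(3),s['tool_pos'])"
```

```text
[-0.17   0.935  0.022  0.003  2.16   1.495] [ 0.025 -0.002 -1.   ] [ 0.79164578 -0.08296374  0.42851569]
```

Emit:
{"fn": "send_rows", "kwargs": {"targets": [[1, [50, 0, 0], 0], [1, [50, 0, 0], 0], [1, [50, 0, 0], 0], [1, [50, 0, 0], 0]]}}

```text
t: 4.0
tool_pos: [0.8727, -0.0896, 0.3791]
orientation: [3.119, -0.145, 0.249]
force: [0.2, 0.1, 1.0]
opening: 0.093
```

```bash
cat > st.py <<'E'
from h import *
s=robot.read_state();M=Rm(s['orientation']);print(s['t'],s['q'].round(3),'z',M[:,2].round(3),'x',M[:,0].round(3),s['tool_pos'].round(4),s['force'].round(1),'op',round(s['opening'],4))
E
python3 st.py
```

```text
4.0 [-0.165  1.001  0.024  0.011  1.958  1.504] z [ 0.158 -0.016 -0.987] x [ 0.983 -0.092  0.159] [ 0.8727 -0.0896  0.3791] [0.2 0.1 1. ] op 0.093
```

Emit:
{"fn": "send_rows", "kwargs": {"targets": [[1, [48, 0, -10], 0], [1, [48, 0, -10], 0], [1, [48, 0, -10], 0], [1, [48, 0, -10], 0]]}}

```text
t: 4.4
tool_pos: [0.9246, -0.0934, 0.3914]
orientation: [3.086, -0.144, 0.468]
force: [-0.7, -0.3, 0.6]
opening: 0.0927
```

```bash
python3 st.py
```

```text
4.4 [-0.163  1.001  0.024  0.019  1.816  1.508] z [ 0.295 -0.03  -0.955] x [ 0.951 -0.088  0.297] [ 0.9246 -0.0934  0.3914] [-0.7 -0.3  0.6] op 0.0927
```

Emit:
{"fn": "send_rows", "kwargs": {"targets": [[1, [48, 0, -10], 0], [1, [48, 0, -10], 0], [1, [48, 0, -10], 0], [1, [48, 0, -10], 0], [1, [48, 0, -10], 0], [1, [48, 0, -10], 0]]}}

```text
t: 5.0
tool_pos: [0.9823, -0.0973, 0.4544]
orientation: [3.007, -0.14, 0.796]
force: [0.3, -0.5, 0.1]
opening: 0.0931
```

```bash
python3 st.py
```

```text
5.0 [-0.162  0.963  0.023  0.03   1.638  1.512] z [ 0.492 -0.05  -0.869] x [ 0.865 -0.08   0.495] [ 0.9823 -0.0973  0.4544] [ 0.3 -0.5  0.1] op 0.0931
```

```bash
cat >> h.py <<'E'
p=np.load('p.npy')
cb,sb=np.cos(p[2]),np.sin(p[2]);B=np.array([[cb,-sb,0],[sb,cb,0],[0,0,1]]);O=np.array([p[0],p[1],0])
tow=lambda v:O+B@np.array(v,float)
tob=lambda w:B.T@(np.array(w)-O)
def tool():
    s=robot.read_state();return s,Rm(s['orientation']),np.array(s['tool_pos'])
def shift(boxdelta,M): return (M.T@(B@np.array(boxdelta,float))*1000).round(1)
E
python3 - <<'E'
from h import *
C=cams()
t=lambda x,y:(x/2.85+170,y/2.85+140)
for nm,px,z in [('cupL front rim',t(590,234),.15),('cupL c',t(598,183),.155),('cupR c',t(718,195),.15),('yellow',(293,287),.07),('black',(385,308),.07),('shelfcups front',t(477,172),.31)]:
    print(nm,tob(atz(C['top'],px,z)).round(3))
s,M,P=tool();print('toolbox axes',(B.T@M).round(3),tob(P).round(4))
zt=(B.T@M)[:,2]
g=np.array([-.055,0,.174]);tcp=g+.019*zt;print('tcp goal',tcp.round(4))
pre=tcp+np.array([0,0,.13]);print('to pre',shift(pre-tob(P),M),'pre->',shift([0,0,-.13],M))
E
```

```text
cupL front rim [-0.01   0.048  0.15 ]
cupL c [0.028 0.046 0.155]
cupR c [ 0.031 -0.045  0.15 ]
yellow [-0.159  0.212  0.07 ]
black [-0.183  0.005  0.07 ]
shelfcups front [-0.012  0.14   0.31 ]
toolbox axes [[ 0.869 -0.001  0.495]
 [ 0.001 -1.    -0.004]
 [ 0.495  0.004 -0.869]] [0.4161 0.0478 0.4544]
tcp goal [-4.560e-02 -1.000e-04  1.575e-01]
to pre [-483.9   47.8  -83.1] pre-> [-64.3  -0.5 113. ]
```

Emit:
{"fn": "send_rows", "kwargs": {"targets": [[0, [-44, 4.35, -7.5], 0], [0, [-44, 4.35, -7.5], 0], [0, [-44, 4.35, -7.5], 0], [0, [-44, 4.35, -7.5], 0], [0, [-44, 4.35, -7.5], 0], [0, [-44, 4.35, -7.5], 0], [0, [-44, 4.35, -7.5], 0], [0, [-44, 4.35, -7.5], 0], [0, [-44, 4.35, -7.5], 0], [0, [-44, 4.35, -7.5], 0], [0, [-44, 4.35, -7.5], 0], [0, [0, 0, 0], 0]]}}

```text
t: 6.2
tool_pos: [0.594, -0.1029, 0.3163]
orientation: [3.012, -0.141, 0.784]
force: [0.2, -0.7, -0.6]
opening: 0.0466
```

```bash
python3 - <<'E'
from h import *
c=optics.read_camera('side');save(c,'s1')
s,M,P=tool();print('toolbox axes',(B.T@M).round(3),tob(P).round(4),s['q'].round(2),s['opening'])
zt=(B.T@M)[:,2]
tcp=np.array([-.055,0,.174])+.019*zt
print(shift(tcp-tob(P),M))
E
```

```text
toolbox axes [[ 0.871 -0.001  0.492]
 [ 0.001 -1.    -0.004]
 [ 0.492  0.004 -0.871]] [0.0331 0.0059 0.3199] [-0.32 -0.39  1.87  0.12  1.16  1.32] 0.04672324304412007
[-148.5    5.4  102.7]
```

View pics/s1.png

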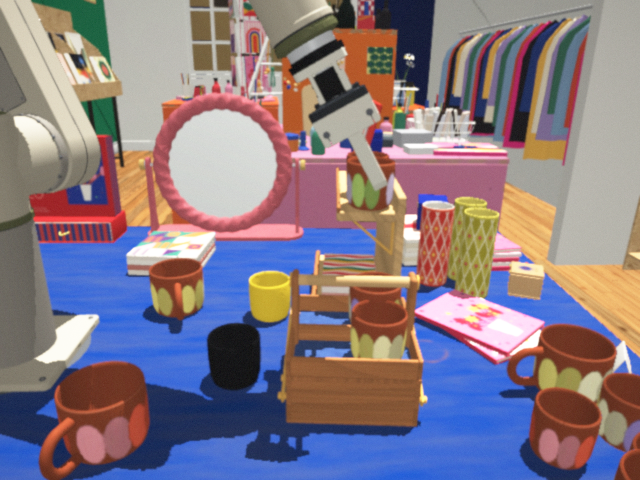

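Emit:
{"fn": "send_rows", "kwargs": {"targets": [[0, [-28, 2, 0], 0], [0, [-28, 2, 0], 0], [0, [-28, 1.4, 0], 0], [0, [0, 0, 0], 0], [0, [-13, 0, 20], 0], [0, [-13, 0, 20], 0], [0, [-13, 0, 20], 0], [0, [0, 0, 0], 0]]}}

```text
t: 7.05
tool_pos: [0.5218, -0.102, 0.2068]
orientation: [3.01, -0.139, 0.789]
force: [-0.8, 0.4, -1.3]
opening: 0.0462
```

```bash
cat > to.py <<'E'
from h import *
import sys
s,M,P=tool();zt=(B.T@M)[:,2]
g=np.array([float(v) for v in sys.argv[1:4]])
k=float(sys.argv[4]) if len(sys.argv)>4 else 0
print('t',s['t'],'tcp box',tob(P).round(4),'grasp box',(tob(P)-.019*zt).round(4),'shift',shift(g+k*zt-tob(P),M),'zt',zt.round(3),'F',s['force'].round(1),'Fbox',(B.T@s['force']).round(1),'op',round(s['opening'],4),s['q'].round(2))
E
python3 to.py -.055 0 .174 .019
```

```text
t 7.05 tcp box [-0.042   0.0004  0.2068] grasp box [-0.0513  0.0004  0.2234] shift [-27.4   0.3  41.2] zt [ 0.49  -0.003 -0.872] F [-0.8  0.4 -1.3] Fbox [-0.8  0.3 -1.3] op 0.0462 [-0.39 -0.59  2.21  0.17  1.03  1.22]
```

Emit:
{"fn": "send_rows", "kwargs": {"targets": [[0, [-9.1, 0.1, 13.7], 0], [0, [-9.1, 0.1, 13.7], 0], [0, [-9.1, 0.1, 13.7], 0], [0, [0, 0, 0], 0], [-1, [0, 0, 0], 0], [-1, [0, 0, 0], 0], [-1, [0, 0, 0], 0], [-1, [0, 0, 0], 0]], "newtons": 30}}

```text
t: 7.85
tool_pos: [0.519, -0.1027, 0.1607]
orientation: [3.007, -0.139, 0.794]
force: [-0.8, 0.4, -0.3]
opening: 0.0195
```

```bash
python3 to.py -.055 0 .174 .019; python3 -c "
from h import *
c=optics.read_camera('side');save(c,'s2');c=optics.read_camera('top');save(c,'t2')
a=np.hstack([c['color'][140:320,290:480],optics.read_camera('side')['color'][200:380,240:430]]);cv2.imwrite('pics/st2.png',cv2.resize(a[:,:,::-1],None,fx=2,fy=2))"
```

```text
t 7.85 tcp box [-0.0447 -0.0006  0.1607] grasp box [-0.0541 -0.0005  0.1773] shift [-2.4 -0.5  2.4] zt [ 0.494 -0.004 -0.869] F [-0.8  0.4 -0.3] Fbox [-0.8  0.3 -0.3] op 0.0195 [-0.4  -0.57  2.28  0.18  0.94  1.2 ]
```

View pics/st2.png

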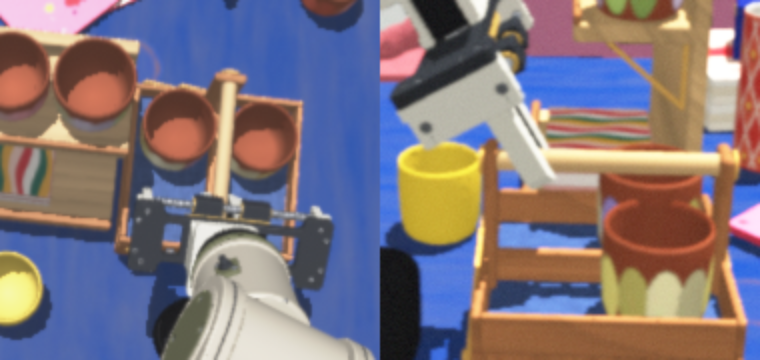

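Emit:
{"fn": "send_rows", "kwargs": {"targets": [[-1, [-1.2, -0.5, 2], 0], [-1, [0, 0, 0], 0], [-1, [0, 0, 0], 0], [-1, [0, 0, 0], 0]], "newtons": 30}}

```text
t: 8.4
tool_pos: [0.5193, -0.1023, 0.1602]
orientation: [3.006, -0.138, 0.797]
force: [-15.4, 4.6, 18.9]
opening: 0.0151
```

```bash
python3 to.py -.055 0 .174 .019; cat > arc.py <<'E'
from h import *
import sys
s,M,P=tool();q0,q1,n=float(sys.argv[1]),float(sys.argv[2]),int(sys.argv[3])
D=lambda q:np.array([0,.13*np.cos(q+.4115),.13*np.sin(q+.4115)])
u=np.linspace(0,1,n+1)
ease=len(sys.argv)>4
u=u*u*(3-2*u) if ease else u
qs=q0+(q1-q0)*u
for a,b in zip(qs,qs[1:]): print(round(b,3),shift(D(b)-D(a),M))
E
python3 arc.py 0 2.17 36 e
```

```text
t 8.4 tcp box [-4.440e-02 -1.000e-04  1.602e-01] grasp box [-5.380e-02 -1.000e-04  1.767e-01] shift [-2.3 -0.1  1.7] zt [ 0.495 -0.004 -0.869] F [-15.4   4.6  18.9] Fbox [-15.8   3.2  18.9] op 0.0151 [-0.39 -0.57  2.29  0.18  0.93  1.2 ]
0.005 [ 0.3  0.3 -0.5]
0.019 [ 0.8  0.8 -1.5]
0.043 [ 1.4  1.3 -2.4]
0.074 [ 1.8  1.9 -3.2]
0.114 [ 2.2  2.5 -3.9]
0.161 [ 2.6  3.2 -4.5]
0.214 [ 2.8  3.9 -5. ]
0.274 [ 3.   4.8 -5.3]
0.339 [ 3.1  5.6 -5.5]
0.409 [ 3.2  6.5 -5.6]
0.484 [ 3.1  7.4 -5.5]
0.563 [ 3.   8.2 -5.2]
0.645 [ 2.8  9.1 -4.8]
0.729 [ 2.5  9.8 -4.3]
0.816 [ 2.1 10.5 -3.7]
0.905 [ 1.7 11.  -2.9]
0.995 [ 1.2 11.4 -2.1]
1.085 [ 0.7 11.7 -1.2]
1.175 [ 0.1 11.7 -0.2]
1.265 [-0.4 11.6  0.7]
1.354 [-0.9 11.4  1.5]
1.441 [-1.3 11.   2.4]
1.525 [-1.8 10.4  3.1]
1.607 [-2.1  9.8  3.7]
1.686 [-2.4  9.   4.2]
1.761 [-2.6  8.2  4.5]
1.831 [-2.7  7.3  4.7]
1.896 [-2.7  6.4  4.8]
1.956 [-2.7  5.6  4.7]
2.009 [-2.5  4.7  4.4]
2.056 [-2.3  3.9  4.1]
2.096 [-2.   3.1  3.6]
2.127 [-1.7  2.4  2.9]
2.151 [-1.3  1.7  2.2]
2.165 [-0.8  1.   1.4]
2.17 [-0.3  0.3  0.5]
```

Emit:
{"fn": "send_rows", "kwargs": {"targets": [[-1, [0.8, 0.3, -1.4], 0], [-1, [0.8, 0.8, -1.5], 0], [-1, [1.4, 1.3, -2.4], 0], [-1, [1.8, 1.9, -3.2], 0], [-1, [2.2, 2.5, -3.9], 0], [-1, [2.6, 3.2, -4.5], 0], [-1, [2.8, 3.9, -5.0], 0], [-1, [3.0, 4.8, -5.3], 0], [-1, [3.1, 5.6, -5.5], 0]]}}

```text
t: 9.3
tool_pos: [0.5166, -0.1243, 0.195]
orientation: [3.011, -0.138, 0.795]
force: [5.8, 10.1, -0.9]
opening: 0.0149
```

```bash
cat > q.py <<'E'
from h import *
s,M,P=tool();zt=(B.T@M)[:,2];b=tob(P)
# home grasp
h=np.load('home.npy') if os.path.exists('home.npy') else np.array([-.0444,-.0001,.1602])
d=(b-h)[1:]+.13*np.array([np.cos(.4115),np.sin(.4115)])
print('t',s['t'],'q',round(np.arctan2(d[1],d[0])-.4115,3),'r',round(np.hypot(*d),4),'dx',round(b[0]-h[0],4),'Fbox',(B.T@s['force']).round(1),'op',round(s['opening'],4),'jq',s['q'].round(2),'tau',s['wrist_torque'].round(2))
E
python3 q.py
```

```text
t 9.3 q 0.319 r 0.1301 dx -0.0007 Fbox [ 4.8 10.6 -0.9] op 0.0149 jq [-0.46 -0.58  2.23  0.21  1.02  1.14] tau [ 1.42 -0.67  0.76]
```

Moving well. Continue.

Emit:
{"fn": "send_rows", "kwargs": {"targets": [[-1, [3.2, 6.5, -5.6], 0], [-1, [3.1, 7.4, -5.5], 0], [-1, [3.0, 8.2, -5.2], 0], [-1, [2.8, 9.1, -4.8], 0], [-1, [2.5, 9.8, -4.3], 0], [-1, [2.1, 10.5, -3.7], 0], [-1, [1.7, 11, -2.9], 0], [-1, [1.2, 11.4, -2.1], 0]]}}

```text
t: 10.1
tool_pos: [0.51, -0.1995, 0.2366]
orientation: [3.007, -0.137, 0.796]
force: [-5.7, 4.1, 9.7]
opening: 0.0154
```

```bash
python3 q.py; python3 arc.py .98 2.17 16
```

```text
t 10.1 q 0.994 r 0.1302 dx -0.0002 Fbox [-6.1  3.5  9.7] op 0.0154 jq [-0.65 -0.52  2.11  0.29  1.11  0.94] tau [0.77 0.44 0.33]
1.054 [ 0.7  9.6 -1.2]
1.129 [ 0.3  9.6 -0.5]
1.203 [-0.1  9.7  0.1]
1.277 [-0.4  9.6  0.7]
1.352 [-0.8  9.5  1.3]
1.426 [-1.1  9.4  1.9]
1.501 [-1.5  9.2  2.5]
1.575 [-1.8  9.   3.1]
1.649 [-2.1  8.7  3.7]
1.724 [-2.4  8.3  4.3]
1.798 [-2.7  7.9  4.8]
1.872 [-3.   7.5  5.3]
1.947 [-3.3  7.   5.8]
2.021 [-3.5  6.5  6.2]
2.096 [-3.8  6.   6.6]
2.17 [-4.   5.4  7. ]
```

Emit:
{"fn": "send_rows", "kwargs": {"targets": [[-1, [0.7, 11.7, -1.2], 0], [-1, [0.1, 11.7, -0.2], 0], [-1, [-0.4, 11.6, 0.7], 0], [-1, [-0.9, 11.4, 1.5], 0], [-1, [-1.3, 11, 2.4], 0], [-1, [-1.8, 10.4, 3.1], 0], [-1, [-2.1, 9.8, 3.7], 0], [-1, [-2.4, 9.0, 4.2], 0]]}}

```text
t: 10.9
tool_pos: [0.5016, -0.2879, 0.2197]
orientation: [3.004, -0.14, 0.794]
force: [-1.2, -5.6, 3.2]
opening: 0.0152
```

```bash
python3 q.py
```

```text
t 10.9 q 1.703 r 0.1303 dx -0.0004 Fbox [-0.7 -5.7  3.2] op 0.0152 jq [-0.83 -0.37  2.04  0.37  1.1   0.73] tau [-0.77  0.02 -0.4 ]
```

Emit:
{"fn": "send_rows", "kwargs": {"targets": [[-1, [-2.6, 8.2, 4.5], 0], [-1, [-2.7, 7.3, 4.7], 0], [-1, [-2.7, 6.4, 4.8], 0], [-1, [-2.7, 5.6, 4.7], 0], [-1, [-2.5, 4.7, 4.4], 0], [-1, [-2.3, 3.9, 4.1], 0], [-1, [-2.0, 3.1, 3.6], 0], [-1, [-1.7, 2.4, 2.9], 0], [-1, [-1.0, 1.3, 1.8], 0], [-1, [0, 0, 0], 0]]}}

```text
t: 11.9
tool_pos: [0.4973, -0.3302, 0.1777]
orientation: [3.006, -0.141, 0.793]
force: [5.4, -8.8, -2.4]
opening: 0.0152
```

```bash
python3 q.py;python3 arc.py 2.13 2.18 1
```

```text
t 11.9 q 2.166 r 0.1301 dx -0.0008 Fbox [ 6.2 -8.3 -2.4] op 0.0152 jq [-0.9  -0.26  2.02  0.42  1.04  0.61] tau [-1.16 -0.25 -0.69]
2.18 [-2.7  3.5  4.8]
```

Emit:
{"fn": "send_rows", "kwargs": {"targets": [[-1, [-0.8, 1.0, 1.4], 0], [-1, [0, 0, 0], 0], [-0.5, [0, 0, 0], 0], [0, [0, 0, 0], 0], [0, [0, 0, 0], 0], [0, [0, 0, 0], 0]]}}

```text
t: 12.5
tool_pos: [0.4969, -0.3292, 0.1755]
orientation: [3.01, -0.139, 0.791]
force: [-0.3, 0.7, 0.5]
opening: 0.0425
```

```bash
python3 q.py;python3 to.py 0 0 0; python3 -c "
from h import *
c=optics.read_camera('side');save(c,'s3');d=optics.read_camera('top')
a=np.hstack([d['color'][130:370,170:490],c['color'][180:420,220:540]]);cv2.imwrite('pics/st3.png',cv2.resize(a[:,:,::-1],None,fx=1.25,fy=1.25))"
```

```text
t 12.5 q 2.177 r 0.128 dx -0.0013 Fbox [-0.4  0.6  0.5] op 0.0425 jq [-0.9  -0.25  2.03  0.42  1.04  0.61] tau [0.02 0.17 0.  ]
t 12.5 tcp box [-0.0457 -0.2282  0.1755] grasp box [-0.055  -0.2281  0.192 ] shift [ -46.3 -228.7  174.6] zt [ 0.492 -0.003 -0.871] F [-0.3  0.7  0.5] Fbox [-0.4  0.6  0.5] op 0.0425 [-0.9  -0.25  2.03  0.42  1.04  0.61]
```

View pics/st3.png

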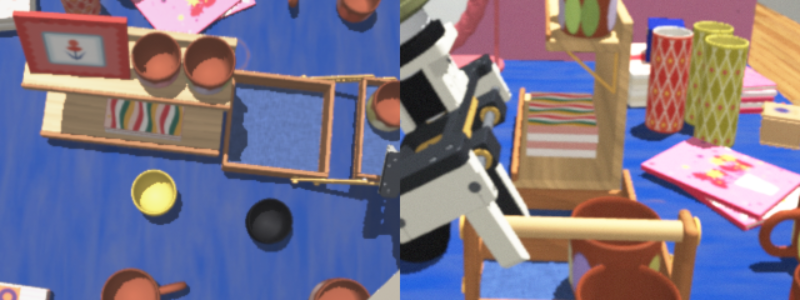

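Emit:
{"fn": "send_rows", "kwargs": {"targets": [[0, [12, 0, -22], 0], [0, [22, 0, -39], 0], [0, [5, 0, -39], 0], [-1, [-10, -40, -20], 0], [-1, [-10, -46, 0], 0], [-1, [-10, -46, 0], 0], [-1, [-10, -46, 0], 0], [-1, [-10, -46, 0], 0], [-1, [0, -48, 0], 0], [-1, [0, -48, 0], 0], [-1, [0, -48, 0], 0], [-1, [0, -48, 0], 0]]}}

```text
t: 13.8
tool_pos: [0.4677, 0.0874, 0.2741]
orientation: [3.008, -0.139, 0.794]
force: [1.1, -0.2, -0.5]
opening: 0.0004
```

```bash
python3 to.py -.123 .345 .3
```

```text
t 13.8 tcp box [-0.1135  0.184   0.2741] grasp box [-0.1228  0.184   0.2906] shift [   4.7 -160.9  -27.8] zt [ 0.493 -0.003 -0.87 ] F [ 1.1 -0.2 -0.5] Fbox [ 1.1 -0.1 -0.5] op 0.0004 [ 0.19 -0.78  2.2  -0.15  1.23  1.87]
```

Emit:
{"fn": "send_rows", "kwargs": {"targets": [[-1, [2, -40, 0], 0], [-1, [2, -40, 0], 0], [-1, [2, -40, 0], 0], [-1, [0, -41, 0], 0], [-1, [0, 0, 0], 0]]}}

```text
t: 14.3
tool_pos: [0.4873, 0.2496, 0.2742]
orientation: [3.011, -0.132, 0.787]
force: [-0.1, -1.3, 0.0]
opening: 0.0004
```

```bash
python3 to.py .015 .345 .056;python3 -c "
from h import *
d=optics.read_camera('top');c=optics.read_camera('side')
a=np.hstack([d['color'][130:370,170:490],c['color'][180:420,220:540]]);cv2.imwrite('pics/st4.png',cv2.resize(a[:,:,::-1],None,fx=1.25,fy=1.25))"
```

```text
t 14.3 tcp box [-0.109   0.3473  0.2742] grasp box [-0.1183  0.3473  0.2908] shift [  1.3   1.8 251. ] zt [ 0.489 -0.002 -0.872] F [-0.1 -1.3  0. ] Fbox [ 0.  -1.3  0. ] op 0.0004 [ 0.6  -0.43  1.98 -0.34  1.2   2.31]
```

View pics/st4.png

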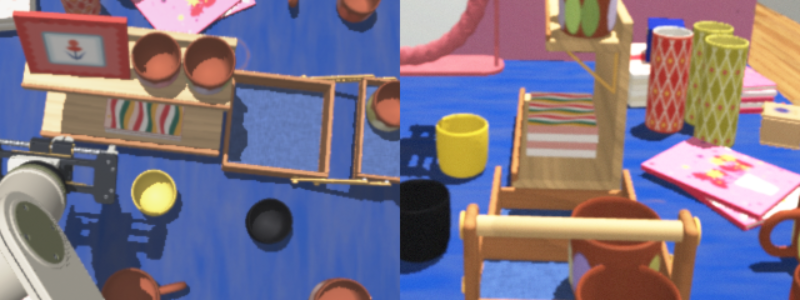

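Emit:
{"fn": "send_rows", "kwargs": {"targets": [[-1, [0, 0, 40], 0], [-1, [0, 0, 40], 0], [-1, [0, 0, 40], 0], [-1, [0, 0, 30], 0], [-1, [0, 0, 30], 0], [-1, [0, 0, 0], 0]]}}

```text
t: 15.0
tool_pos: [0.5747, 0.2327, 0.1145]
orientation: [3.007, -0.143, 0.78]
force: [-1.0, -1.0, -0.6]
opening: 0.0005
```

```bash
python3 to.py .015 .345 .056
```

```text
t 15.0 tcp box [-0.0204  0.3386  0.1145] grasp box [-0.0296  0.3387  0.1311] shift [ 2.5 -7.  68.2] zt [ 0.487 -0.009 -0.874] F [-1.  -1.  -0.6] Fbox [-0.9 -1.1 -0.6] op 0.0005 [ 0.46 -0.1   2.01 -0.37  0.83  2.32]
```

Emit:
{"fn": "send_rows", "kwargs": {"targets": [[-1, [1, -9, 15], 0], [-1, [1, 0, 15], 0], [-1, [0, 0, 0], 0]]}}

```text
t: 15.3
tool_pos: [0.5933, 0.2424, 0.094]
orientation: [3.008, -0.141, 0.789]
force: [0.5, -0.1, 0.4]
opening: 0.0005
```

```bash
python3 to.py .015 .345 .056
```

```text
t 15.3 tcp box [-0.0028  0.3499  0.094 ] grasp box [-0.0121  0.35    0.1106] shift [-3.1  4.7 41.9] zt [ 0.491 -0.005 -0.871] F [ 0.5 -0.1  0.4] Fbox [ 0.5 -0.   0.4] op 0.0005 [ 0.46 -0.02  1.97 -0.38  0.78  2.35]
```

Emit:
{"fn": "send_rows", "kwargs": {"targets": [[-1, [-1, 0, 20], 0], [-1, [-1, 0, 18], 0], [-1, [0, 0, 0], 0]]}}

```text
t: 15.6
tool_pos: [0.6095, 0.2407, 0.0593]
orientation: [3.008, -0.141, 0.788]
force: [0.1, 0.1, -0.2]
opening: 0.0008
```

```bash
python3 to.py .015 .335 .056;python3 -c "
from h import *
d=optics.read_camera('top');c=optics.read_camera('side')
a=np.hstack([d['color'][130:370,170:490],c['color'][180:420,220:540]]);cv2.imwrite('pics/st5.png',cv2.resize(a[:,:,::-1],None,fx=1.25,fy=1.25))"
```

```text
t 15.6 tcp box [0.0135 0.3497 0.0593] grasp box [0.0042 0.3499 0.0759] shift [-0.4 14.7  3.7] zt [ 0.49  -0.005 -0.872] F [ 0.1  0.1 -0.2] Fbox [ 0.1  0.1 -0.2] op 0.0008 [ 0.45  0.07  1.96 -0.4   0.71  2.36]
```

View pics/st5.png

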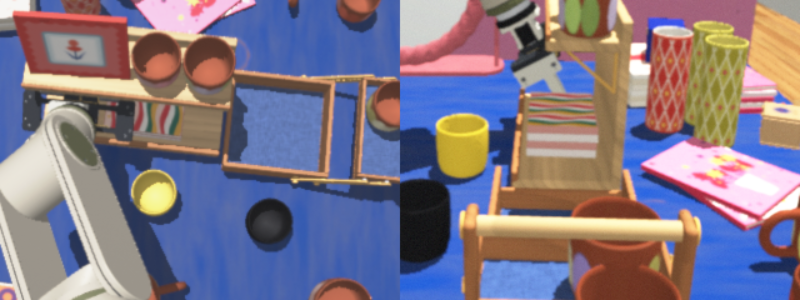

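Emit:
{"fn": "send_rows", "kwargs": {"targets": [[-1, [0, 8, 0], 0], [-1, [0, 8, 0], 0], [-1, [0, 8, 0], 0], [-1, [0, 8, 0], 0], [-1, [0, 8, 0], 0], [-1, [0, 8, 0], 0]]}}

```text
t: 16.3
tool_pos: [0.606, 0.1938, 0.0607]
orientation: [3.009, -0.139, 0.792]
force: [0.3, 3.5, 2.0]
opening: 0.0006
```

```bash
python3 to.py .015 .335 .056;python3 -c "
from h import *
c=optics.read_camera('side')
cv2.imwrite('pics/st6.png',cv2.resize(c['color'][180:420,220:540][:,:,::-1],None,fx=2,fy=2))"
```

```text
t 16.3 tcp box [0.0144 0.3027 0.0607] grasp box [0.0051 0.3028 0.0772] shift [ -1.7 -32.3   4.2] zt [ 0.492 -0.003 -0.87 ] F [0.3 3.5 2. ] Fbox [0.  3.5 2. ] op 0.0006 [ 0.36 -0.    2.03 -0.35  0.68  2.25]
```

View pics/st6.png

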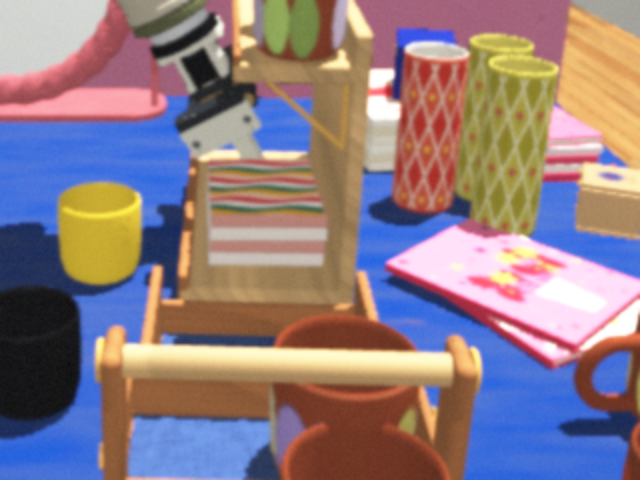

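Emit:
{"fn": "send_rows", "kwargs": {"targets": [[-1, [0, 10, 0.3], 0], [-1, [0, 10, 0.3], 0], [-1, [0, 10, 0.3], 0], [-1, [0, 10, 0.3], 0], [-1, [0, 10, 0.3], 0], [-1, [0, 10, 0.3], 0], [-1, [0, 10, 0.3], 0], [-1, [0, 10, 0.3], 0], [-1, [0, 10, 0.3], 0], [-1, [0, 10, 0.3], 0]]}}

```text
t: 17.35
tool_pos: [0.5976, 0.0936, 0.0577]
orientation: [3.009, -0.14, 0.79]
force: [1.3, 3.4, 2.0]
opening: 0.0001
```

```bash
python3 to.py .015 .335 .056;python3 -c "
from h import *
d=optics.read_camera('top');c=optics.read_camera('side')
a=np.hstack([d['color'][130:370,170:490],c['color'][180:420,220:540]]);cv2.imwrite('pics/st7.png',cv2.resize(a[:,:,::-1],None,fx=1.25,fy=1.25))"
```

```text
t 17.35 tcp box [0.0153 0.2022 0.0577] grasp box [0.006  0.2022 0.0743] shift [  -1.  -132.9    0.8] zt [ 0.491 -0.004 -0.871] F [1.3 3.4 2. ] Fbox [1.  3.5 2. ] op 0.0001 [ 0.15 -0.12  2.15 -0.21  0.63  1.95]
```

View pics/st7.png

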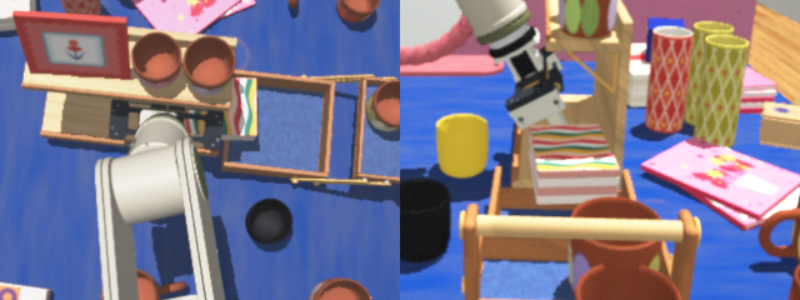

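Emit:
{"fn": "send_rows", "kwargs": {"targets": [[-1, [0, 10, 0], 0], [-1, [0, 10, 0], 0], [-1, [0, 10, 0], 0], [-1, [0, 10, 0], 0], [-1, [0, 10, 0], 0], [-1, [0, 10, 0], 0]]}}

```text
t: 18.05
tool_pos: [0.5913, 0.0343, 0.0571]
orientation: [3.009, -0.14, 0.787]
force: [0.8, 0.7, 0.2]
opening: 0.0007
```

```bash
python3 to.py .015 .335 .056;python3 -c "
from h import *
d=optics.read_camera('top');c=optics.read_camera('side')
a=np.hstack([d['color'][130:370,170:490],c['color'][180:420,220:540]]);cv2.imwrite('pics/st8.png',cv2.resize(a[:,:,::-1],None,fx=1.25,fy=1.25))"
```

```text
t 18.05 tcp box [0.0146 0.1425 0.0571] grasp box [0.0053 0.1426 0.0737] shift [ 1.000e-01 -1.925e+02  4.000e-01] zt [ 0.49  -0.004 -0.872] F [0.8 0.7 0.2] Fbox [0.7 0.7 0.2] op 0.0007 [ 0.   -0.18  2.19 -0.09  0.61  1.73]
```

View pics/st8.png

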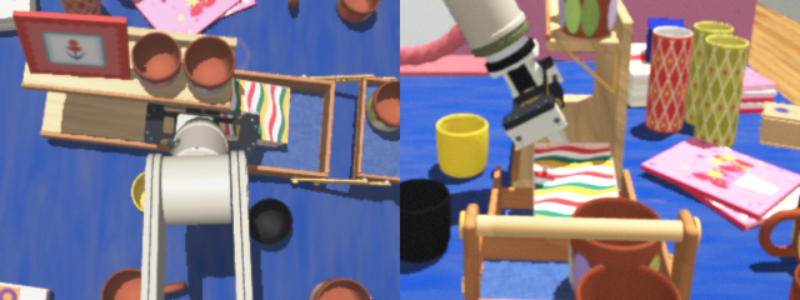

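Emit:
{"fn": "send_rows", "kwargs": {"targets": [[-1, [0, 10, 0], 0], [-1, [0, 10, 0], 0], [-1, [0, 10, 0], 0], [-1, [0, 10, 0], 0], [-1, [0, 0, 0], 0]]}}

```text
t: 18.65
tool_pos: [0.5879, -0.0056, 0.0576]
orientation: [3.009, -0.141, 0.788]
force: [-1.1, 0.4, -0.9]
opening: 0.0004
```

```bash
python3 to.py .015 .335 .056;python3 -c "
from h import *
d=optics.read_camera('top');c=optics.read_camera('side')
a=np.hstack([d['color'][130:370,170:490],c['color'][180:420,220:540]]);cv2.imwrite('pics/st9.png',cv2.resize(a[:,:,::-1],None,fx=1.25,fy=1.25))"
```

```text
t 18.65 tcp box [0.0149 0.1025 0.0576] grasp box [0.0056 0.1026 0.0741] shift [  -0.6 -232.5    0.4] zt [ 0.49  -0.004 -0.871] F [-1.1  0.4 -0.9] Fbox [-1.1  0.3 -0.9] op 0.0004 [-0.09 -0.2   2.21 -0.01  0.61  1.57]
```

View pics/st9.png

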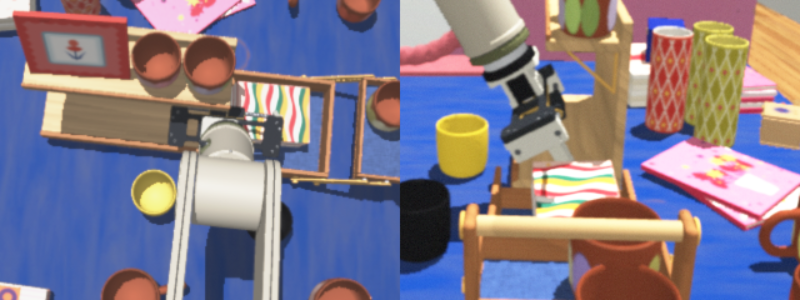

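Emit:
{"fn": "send_rows", "kwargs": {"targets": [[-1, [0, 8, 0], 0], [-1, [0, 8, 0], 0], [-1, [0, 8, 0], 0], [-1, [0, 0, 0], 0]]}}

```text
t: 19.15
tool_pos: [0.5862, -0.029, 0.0582]
orientation: [3.009, -0.14, 0.79]
force: [-0.0, 0.7, 0.8]
opening: 0.0007
```

```bash
python3 to.py .015 .335 .056;python3 -c "
from h import *
d=optics.read_camera('top');c=optics.read_camera('side')
a=np.hstack([d['color'][150:310,260:420],c['color'][230:390,240:400]]);cv2.imwrite('pics/st10.png',cv2.resize(a[:,:,::-1],None,fx=2.5,fy=2.5,interpolation=cv2.INTER_CUBIC))"
```

```text
t 19.15 tcp box [0.0153 0.079  0.0582] grasp box [0.006  0.0791 0.0747] shift [  -1.1 -256.     0.7] zt [ 0.491 -0.004 -0.871] F [-0.   0.7  0.8] Fbox [-0.1  0.7  0.8] op 0.0007 [-0.15 -0.21  2.22  0.04  0.62  1.48]
```

View pics/st10.png

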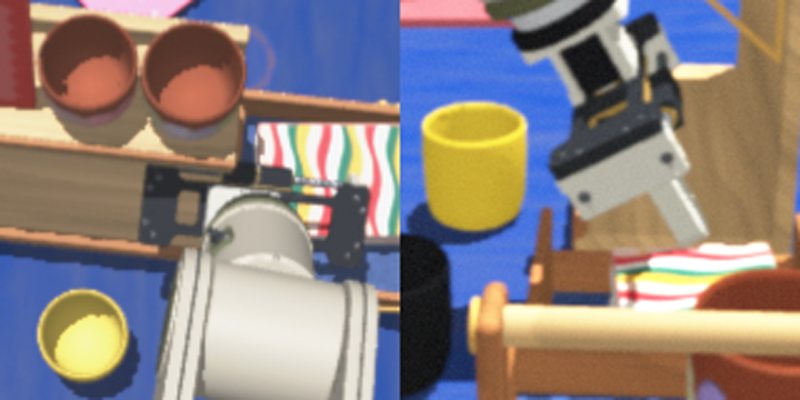

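Emit:
{"fn": "send_rows", "kwargs": {"targets": [[-1, [0, 0, -20], 0], [-1, [0, 0, -40], 0], [-1, [0, 0, -40], 0], [-1, [0, 0, -40], 0], [-1, [0, 0, -40], 0], [-1, [0, 0, -40], 0], [-1, [0, 15, -20], 0], [-1, [0, 45, 0], 0], [-1, [0, 45, 0], 0], [-1, [0, 45, 0], 0], [-1, [0, 0, 0], 0]]}}

```text
t: 20.35
tool_pos: [0.4532, -0.1723, 0.2677]
orientation: [3.005, -0.153, 0.788]
force: [-1.1, -0.6, -0.9]
opening: 0.0007
```

```bash
python3 to.py -.055 -.229 .191 .019;python3 -c "
from h import *
d=optics.read_camera('top');c=optics.read_camera('side')
a=np.hstack([d['color'][130:310,240:440],c['color'][220:400,240:440]]);cv2.imwrite('pics/st11.png',cv2.resize(a[:,:,::-1],None,fx=2,fy=2,interpolation=cv2.INTER_CUBIC))"
```

```text
t 20.35 tcp box [-0.1037 -0.076   0.2677] grasp box [-0.113  -0.0758  0.2843] shift [  5.7 152.1 111.2] zt [ 0.491 -0.009 -0.871] F [-1.1 -0.6 -0.9] Fbox [-1.1 -0.7 -0.9] op 0.0007 [-0.68 -0.75  2.2   0.28  1.27  0.97]
```

View pics/st11.png

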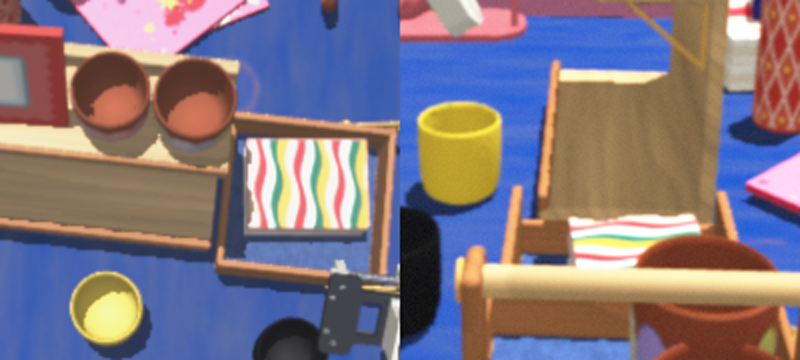

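```bash
python3 -c "
from h import *
C=cams()
for q in [(247,138),(369,140),(364,229),(245,227)]:
    print(tob(atz(C['top'],(q[0]/2+240,q[1]/2+130),.058)).round(3))"
```

```text
[0.061 0.074 0.058]
[ 0.075 -0.066  0.058]
[-0.03  -0.068  0.058]
[-0.043  0.067  0.058]
```

Emit:
{"fn": "send_rows", "kwargs": {"targets": [[0, [1, 40, 0], 0], [0, [1, 40, 0], 0], [0, [1, 40, 0], 0], [0, [1, 32, 0], 0], [0, [1, 0, 20], 0], [0, [0, 0, 20], 0], [0, [0, 0, 20], 0], [0, [0, 0, 0], 0]]}}

```text
t: 21.25
tool_pos: [0.4752, -0.3172, 0.2153]
orientation: [3.016, -0.135, 0.786]
force: [0.8, 0.0, 0.7]
opening: 0.0464
```

```bash
python3 to.py -.055 -.229 .191 .019
```

```text
t 21.25 tcp box [-0.0684 -0.2183  0.2153] grasp box [-0.0777 -0.2183  0.2319] shift [-0.2 10.8 46.7] zt [ 0.488  0.002 -0.873] F [0.8 0.  0.7] Fbox [0.8 0.1 0.7] op 0.0464 [-0.92 -0.35  2.03  0.41  1.14  0.63]
```

Emit:
{"fn": "send_rows", "kwargs": {"targets": [[0, [0, 10.5, 0], 0], [0, [0, 0, 15], 0], [0, [0, 0, 15], 0], [0, [0, 0, 12], 0], [0, [0, 0, 0], 0]]}}

```text
t: 21.75
tool_pos: [0.494, -0.3331, 0.1813]
orientation: [3.011, -0.138, 0.789]
force: [0.3, -0.3, 0.8]
opening: 0.0461
```

```bash
python3 to.py -.055 -.229 .191 .019
```

```text
t 21.75 tcp box [-0.0482 -0.2323  0.1813] grasp box [-0.0575 -0.2322  0.1979] shift [-1.2 -3.2  7.2] zt [ 0.491 -0.002 -0.871] F [ 0.3 -0.3  0.8] Fbox [ 0.3 -0.2  0.8] op 0.0461 [-0.91 -0.25  2.02  0.42  1.05  0.6 ]
```

Emit:
{"fn": "send_rows", "kwargs": {"targets": [[0, [-0.5, -3, 5], 0], [0, [0, 0, 0], 0], [-1, [0, 0, 0], 0], [-1, [0, 0, 0], 0], [-1, [0, 0, 0], 0], [-1, [0, 0, 0], 0], [-1, [0, 0, 0], 0], [-1, [0, 0, 0], 0]], "newtons": 30}}

```text
t: 22.55
tool_pos: [0.4963, -0.3305, 0.1777]
orientation: [3.01, -0.139, 0.791]
force: [-1.7, 3.9, 2.8]
opening: 0.0151
```

```bash
python3 to.py -.055 -.229 .191 .019; python3 q.py; python3 arc.py 2.17 0 36 e
```

```text
t 22.55 tcp box [-0.0462 -0.2295  0.1777] grasp box [-0.0555 -0.2294  0.1942] shift [-1.1 -0.4  3. ] zt [ 0.492 -0.003 -0.871] F [-1.7  3.9  2.8] Fbox [-2.   3.7  2.8] op 0.0151 [-0.9  -0.25  2.02  0.42  1.04  0.61]
t 22.55 q 2.168 r 0.1303 dx -0.0018 Fbox [-2.   3.7  2.8] op 0.0151 jq [-0.9  -0.25  2.02  0.42  1.04  0.61] tau [0.65 0.15 0.32]
2.165 [ 0.3 -0.3 -0.5]
2.151 [ 0.8 -1.  -1.4]
2.127 [ 1.2 -1.7 -2.2]
2.096 [ 1.7 -2.4 -2.9]
2.056 [ 2.  -3.1 -3.6]
2.009 [ 2.3 -3.9 -4.1]
1.956 [ 2.5 -4.7 -4.5]
1.896 [ 2.7 -5.6 -4.7]
1.831 [ 2.7 -6.4 -4.8]
1.761 [ 2.7 -7.3 -4.7]
1.686 [ 2.6 -8.2 -4.5]
1.607 [ 2.4 -9.  -4.2]
1.525 [ 2.1 -9.8 -3.7]
1.441 [  1.7 -10.4  -3.1]
1.354 [  1.3 -11.   -2.4]
1.265 [  0.9 -11.4  -1.5]
1.175 [  0.4 -11.6  -0.7]
1.085 [ -0.2 -11.7   0.3]
0.995 [ -0.7 -11.7   1.2]
0.905 [ -1.2 -11.4   2.1]
0.816 [ -1.7 -11.    2.9]
0.729 [ -2.1 -10.5   3.7]
0.645 [-2.4 -9.8  4.3]
0.563 [-2.7 -9.1  4.9]
0.484 [-3.  -8.2  5.3]
0.409 [-3.1 -7.4  5.5]
0.339 [-3.2 -6.5  5.6]
0.274 [-3.1 -5.6  5.5]
0.214 [-3.  -4.7  5.3]
0.161 [-2.8 -3.9  5. ]
0.114 [-2.5 -3.2  4.5]
0.074 [-2.2 -2.5  3.9]
0.043 [-1.8 -1.9  3.2]
0.019 [-1.3 -1.3  2.4]
0.005 [-0.8 -0.8  1.5]
0.0 [-0.3 -0.3  0.5]
```

Emit:
{"fn": "send_rows", "kwargs": {"targets": [[-1, [0.5, -0.5, -1], 0], [-1, [0.8, -1, -1.4], 0], [-1, [1.2, -1.7, -2.2], 0], [-1, [1.7, -2.4, -2.9], 0], [-1, [2, -3.1, -3.6], 0], [-1, [2.3, -3.9, -4.1], 0], [-1, [2.5, -4.7, -4.5], 0], [-1, [2.7, -5.6, -4.7], 0], [-1, [2.7, -6.4, -4.8], 0], [-1, [2.7, -7.3, -4.7], 0]]}}

```text
t: 23.55
tool_pos: [0.4993, -0.2945, 0.2156]
orientation: [3.009, -0.141, 0.789]
force: [5.5, -2.9, -6.3]
opening: 0.0154
```

```bash
python3 q.py
```

```text
t 23.55 q 1.763 r 0.1304 dx -0.0021 Fbox [ 5.8 -2.4 -6.3] op 0.0154 jq [-0.84 -0.36  2.03  0.38  1.1   0.71] tau [-0.27  0.03 -0.19]
```

Emit:
{"fn": "send_rows", "kwargs": {"targets": [[-1, [2.6, -8.2, -4.5], 0], [-1, [2.4, -9, -4.2], 0], [-1, [2.1, -9.8, -3.7], 0], [-1, [1.7, -10.4, -3.1], 0], [-1, [1.3, -11, -2.4], 0], [-1, [0.9, -11.4, -1.5], 0], [-1, [0.4, -11.6, -0.7], 0], [-1, [-0.2, -11.7, 0.3], 0], [-1, [-0.7, -11.7, 1.2], 0]]}}

```text
t: 24.45
tool_pos: [0.5084, -0.1987, 0.237]
orientation: [3.009, -0.139, 0.79]
force: [2.9, -1.6, -8.8]
opening: 0.0151
```

```bash
python3 q.py
```

```text
t 24.45 q 0.989 r 0.1307 dx -0.002 Fbox [ 3.1 -1.3 -8.8] op 0.0151 jq [-0.65 -0.53  2.11  0.29  1.12  0.95] tau [-0.17  0.44 -0.19]
```

Emit:
{"fn": "send_rows", "kwargs": {"targets": [[-1, [-1.2, -11.4, 2.1], 0], [-1, [-1.7, -11, 2.9], 0], [-1, [-2.1, -10.5, 3.7], 0], [-1, [-2.4, -9.8, 4.3], 0], [-1, [-2.7, -9.1, 4.9], 0], [-1, [-3, -8.2, 5.3], 0], [-1, [-3.1, -7.4, 5.5], 0], [-1, [-3.2, -6.5, 5.6], 0]]}}

```text
t: 25.25
tool_pos: [0.5153, -0.1256, 0.197]
orientation: [3.009, -0.139, 0.79]
force: [1.4, 0.4, -5.2]
opening: 0.0153
```

```bash
python3 q.py
```

```text
t 25.25 q 0.338 r 0.1305 dx -0.0018 Fbox [ 1.3  0.5 -5.2] op 0.0153 jq [-0.46 -0.59  2.23  0.2   1.02  1.14] tau [0.21 0.59 0.03]
```

Emit:
{"fn": "send_rows", "kwargs": {"targets": [[-1, [-3.1, -5.6, 5.5], 0], [-1, [-3, -4.7, 5.3], 0], [-1, [-2.8, -3.9, 5], 0], [-1, [-2.5, -3.2, 4.5], 0], [-1, [-2.2, -2.5, 3.9], 0], [-1, [-1.8, -1.9, 3.2], 0], [-1, [-1.3, -1.3, 2.4], 0], [-1, [-0.8, -0.8, 1.5], 0], [-1, [-0.3, -0.3, 0.5], 0], [-1, [0, 0, 0], 0]]}}

```text
t: 26.25
tool_pos: [0.5175, -0.1021, 0.1607]
orientation: [3.01, -0.139, 0.79]
force: [-1.7, 5.7, -4.4]
opening: 0.015
```

```bash
python3 q.py
```

```text
t 26.25 q 0.004 r 0.1302 dx -0.0018 Fbox [-2.2  5.5 -4.4] op 0.015 jq [-0.4  -0.57  2.28  0.18  0.94  1.2 ] tau [0.86 0.68 0.42]
```

Emit:
{"fn": "send_rows", "kwargs": {"targets": [[-1, [-0.7, -0.2, 1.3], 0], [-1, [-0.3, 0, 0.6], 0], [-1, [0, 0, 0], 0]]}}

```text
t: 26.55
tool_pos: [0.518, -0.1022, 0.1605]
orientation: [3.009, -0.138, 0.791]
force: [-16.2, 7.1, 12.4]
opening: 0.015
```

```bash
python3 q.py
```

```text
t 26.55 q 0.002 r 0.13 dx -0.0014 Fbox [-16.7   5.5  12.4] op 0.015 jq [-0.4  -0.57  2.28  0.18  0.94  1.2 ] tau [1.16 1.71 0.55]
```

Seated (force turned to a push up on the tool). Release and back off.

Emit:
{"fn": "send_rows", "kwargs": {"targets": [[-0.5, [0, 0, 0], 0], [0, [0, 0, 0], 0], [0, [0, 0, 0], 0], [0, [0, 0, 0], 0], [0, [5, 0, -10], 0], [0, [15, 0, -27], 0], [0, [20, 0, -36], 0], [0, [10, 20, -36], 0], [0, [0, 40, 0], 0], [0, [0, 40, 0], 0], [0, [0, 40, 0], 0], [0, [0, 0, 0], 0]]}}

```text
t: 27.75
tool_pos: [0.4937, -0.2448, 0.2798]
orientation: [3.006, -0.146, 0.79]
force: [-0.4, -0.7, -0.5]
opening: 0.0465
```

```bash
python3 to.py 0 0 0 ;python3 -c "
from h import *
d=optics.read_camera('top');c=optics.read_camera('side');save(d,'tend');save(c,'send')
C=cams();
a=np.hstack([d['color'][130:310,170:450],c['color'][90:430,240:440][80:260]]);cv2.imwrite('pics/st12.png',cv2.resize(a[:,:,::-1],None,fx=1.66,fy=1.66,interpolation=cv2.INTER_CUBIC))
a=cv2.imread('pics/side0.png').astype(int);b=cv2.imread('pics/send.png').astype(int);print('home diff',np.abs(a-b)[340:430,280:430].mean(), np.abs(a-b)[262:300,285:420].mean())
"
```

```text
t 27.75 tcp box [-0.0567 -0.1444  0.2798] grasp box [-0.066  -0.1442  0.2963] shift [ -88.5 -146.2  270.4] zt [ 0.492 -0.008 -0.871] F [-0.4 -0.7 -0.5] Fbox [-0.3 -0.7 -0.5] op 0.0465 [-0.76 -0.5   2.02  0.32  1.22  0.85]
home diff 3.7079753086419753 7.815789473684211
```

View pics/st12.png

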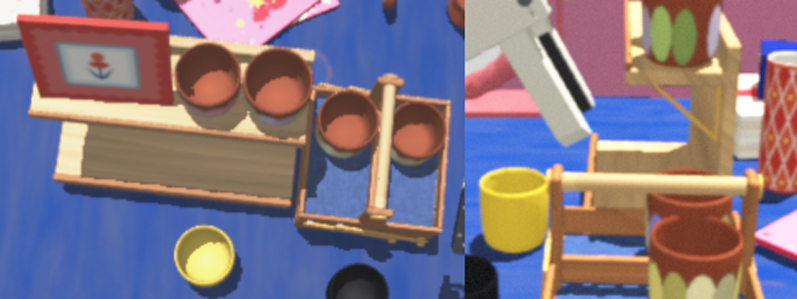

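View pics/send.png

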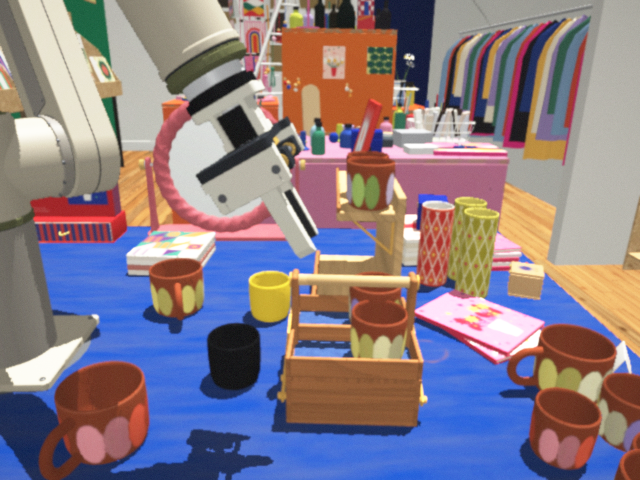

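```bash
python3 -c "
from plant import ticket
print(ticket.close_job())"
```

```text
the job is handed in; nothing more can be done
None
```

The job is done and handed in at about 28 s. The card pack lies in the box compartment and the tray is back home on the box with both cups standing in it.

**Leaning the tool:** the moves only turn the tool about its own axis, so I could not tilt it directly. I drove the arm to the end of its reach, where it gave up its upright pose. That left a lean of about 30°, which I kept for the rest of the job.

**Tray open:** I gripped the handle and swung the tray along its arc to q = 2.17. It stayed there when I released it, with both cups standing.

**Pack:** I pushed it along the lower board from its left end with about 3.5 N, without lifting it. It tipped off the open end and dropped into the compartment. From the top picture its upper face measures about 140 x 105 mm at the height of a flat-lying pack. It is turned about 4 to 6° from the box.

**Tray closed:** I swung it back to q of about 0.002 and pressed lightly until the handle pushed back with about 12 N, which shows it is seated. Then I let go and backed the gripper off.

**Last checks:**
- The final pictures show the tray matching its starting position, both cups upright, and the other goods where they stood.
- The force readings I took stayed below about 30 N. I read them between moves, so a brief peak during a move could have gone unseen.
- Nothing failed. I did not look at the pack again after the tray covered it.

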